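Complete the accessory set, latch the loudspeaker's panel and hold it down on its seal

ROBOT

A 7-joint arm with a two-finger parallel gripper is mounted at the origin on the work surface. World frame = base frame: x ahead of the robot, y to its left, z up, the work surface at z = 0. Lengths are in m, angles in rad, forces in N, time in s.
With the tool pointing down it reaches from about 0.425 to 0.875 m from the base axis. Payload 4.7 kg.
Tool frame: the origin (TCP) lies at the very end of the fingers, on their centre line; the grasp point (between the pads) lies 19 mm behind it; z points along the fingers, y is the line along which they close (so a half turn about z gives the same grasp; the last joint's range is limited). The gripper opens to 87 mm and grips with 3 to 60 N. Pads are 19 mm wide; open, the fingers measure 117 mm over their backs; the gripper's body (75 mm by 190 mm) begins 51 mm behind the grasp point.
Start: joints at [-1.231, 0.321, -0.07, 1.45, 0.023, 1.371, -0.057], TCP at [0.208, 0.616, 0.223] pointing down, gripper open.
Joint ranges: [-2.86, 2.86], [-0.3, 2.09], [-1.38, 1.24], [0.06, 2.45], [-1.56, 4.7], [0.09, 2.05], [-2.69, 2.69]. Speed limits (rad/s): [2.57, 2.57, 3.14, 3.14, 3.14, 3.14, 3.14].

INTERFACE

Orientations are given as a rotation vector (axis times angle).
In Python, from bench import ctrl, get_image, job gives the robot as it stands.
- The arm moves only by the shell command python3 -m crank 'ROWS' [FORCE]. ROWS is JSON, a list that holds one entry, the list of rows, each a list of 5 numbers: the shift along the tool's x, y, z in mm, then the turn about the tool's z in rad, then the closure, from -1 (fully open) to 1 (shut), so that 0 is half open. A call has 1 to 10 rows; each row shifts and turns the commanded pose from where the row before left it, along the tool's axes as they then stand; what a row does not reach is not made up. A row lasts 1/12 s, in which the tool goes at most 41.7 mm and 7.16 degrees, less where a joint would pass 70% of its speed; a pose out of reach is approached as far as the arm can. A call with a gripper value outside its range is refused whole. The fingers move at their own pace and stop on an object; FORCE is the grip in N (left out, the last holds). Time passes only in rows, so rows that do not move let the fingers close. It gives the time, the measured TCP pose, the force, the opening and the grip force at its end, in the units of the state.
- ctrl.get_state(): the state, without advancing time (a new reading comes with each control period).
- get_image(name): name is "scene" or "top" or "wrist"; returns a dict with "pixels" (480x640x3 uint8, red, green, blue), "fx", "fy", "cx", "cy" (pixels), "T" (4x4, takes a point from camera to world coordinates); the wrist camera has in their place "T_tool_cam" (4x4, takes a point from camera to tool coordinates, whose origin is the TCP and whose axes are the flange's). Camera axes: x right, y down, z forward; pixel columns grow to the right and rows downward; lengths in m; the calibration is good to about 2 mm. A picture is of the moment at which its call begins: read the wrist's pose just before it. There is no depth.
- job.close_job(): hands the job in; it is judged then, once.
The state is a dict: "time": time; "joint_positions": joint angles; "qd": joint speeds; "joint_torque": joint torques, N m; "position": TCP position; "tool_rot": TCP orientation; "ft_force": force on the tool from outside, world axes, zero at the start; "torque": the same for the moment, N m; "grip_width": opening from 0.0 (shut) to 1.0 (fully open); "grip_force": force on a finger pad.
Only numpy, scipy, OpenCV 4.12 (cv2) and the standard library are available. Lean on these libraries where they do the work, as an engineer would, in place of code of your own. Each camera call takes 0.05 s, during which the arm holds its last target. There are 200 camera calls.

TASK

The open accessory compartment of this loudspeaker module must ship with exactly four rubber feet: two are in it already, so put in two of the four loose on the bench and leave the other two on the bench. Then swing the hinged panel shut and turn its quarter-turn fastener clockwise, a quarter turn, until the slot along its wing lines up with the two marks on the panel. The panel's seal has just been glued, so finish by pressing the panel down until it is flush with the frame, and end the job while still pressing it there with the gripper; do not disturb the other things on the bench.

Things in the scene. Friction and masses are not known exactly. Their poses are not given: they have to be found in the camera images.
- module: black rear module of a loudspeaker lying on the bench, fixed, 280 (x) x 360 (y) x 90 mm tall, on a flange 6 mm thick that stands out 15 mm all round. Origin on the bench under the middle of the accessory compartment, z up; the body spans x -140 to 140, y -95 to 265 mm, frame top at z = 90. The panel hinge lies along x at y = 70; beyond it heat-sink fins rise to z = 110 (y = 178 to 253)
- compartment_floor (a point): middle of the compartment's inner floor, 35 mm above the bench and 55 mm below the frame top; axes as the module. The compartment is open at the top, 190 mm along x and 133 mm along y. At its -y wall a lip 6 mm thick, level with the frame top, overhangs the floor by 18 mm. A foot is in when it lies on this floor
- frame_top (a point): middle of the frame's -y side, at the height of the frame's top (z = 90 mm), where the panel's free edge comes down; axes as the module. Along x runs a springy rubber seal strip here, 6 mm wide, 190 mm long, that stands 4 mm above the frame. Shut and flush, the panel's top face is 5 mm above this point
- panel (a joint): angle of the hinged panel, rad: 0 = shut and flush, grows as it opens, stop at 1.85. Black plate, 220 mm along the hinge x 140 x 5 mm, 0.3 kg. Starts about upright (1.5 to 1.8) and stays by slight friction, its outer face to the module's +y. Pushed below about 1.2 it falls shut softly within a few seconds (damped) and then rests on the seal at about 0.02, its free edge 3 mm too high
- panel_hinge (a point): middle of the panel's hinge line, at the panel's underside, 90 mm above the bench. Panel axes: x along the hinge (the module's x), y from the free edge to the hinge, z out of the outer face (up when shut)
- panel_edge (a point): middle of the panel's free edge, on its outer face, 140 mm from the hinge; axes as panel_hinge. About 7 N downwards near this edge (twice that at the panel's middle) presses the shut panel flush against its seal; it springs back up 3 mm when let go
- fastener (a joint): angle of the quarter-turn fastener, rad, growing clockwise as seen on the panel's outer face. At 0 its wing and slot lie along the hinge direction; starts at 0 to 0.35. At 1.571 the slot lines up with the two short white marks beside it, square to the hinge, and the latch tongue is under the frame's lip; stop at 1.75. Friction 0.05 N m. Turned over 0.4, it keeps an open panel from shutting
- fastener_grip (a point): point to grip the fastener: on its axis, 24 mm above the panel's underside, mid-width, 27 mm from the free edge. Round steel head 36 mm in diameter (up to 13 mm above the panel's underside) with a raised wing 34 mm long, 10 mm thick, from 13 to 33 mm above the underside, a dark slot along its top. Axes: x along the wing, z along the axis, outwards
- foot_in1: a black rubber speaker foot, a plain cylinder 32 mm in diameter and 24 mm tall with a small steel screw disc on its top face, about 30 g; origin at the centre of its underside, z up; stands in the compartment on the hinge side from the start
- foot_in2: a black rubber speaker foot, a plain cylinder 32 mm in diameter and 24 mm tall with a small steel screw disc on its top face, about 30 g; origin at the centre of its underside, z up; stands in the compartment on the hinge side from the start
- foot_1: a black rubber speaker foot, a plain cylinder 32 mm in diameter and 24 mm tall with a small steel screw disc on its top face, about 30 g; origin at the centre of its underside, z up; loose on the bench at the start
- foot_2: a black rubber speaker foot, a plain cylinder 32 mm in diameter and 24 mm tall with a small steel screw disc on its top face, about 30 g; origin at the centre of its underside, z up; loose on the bench at the start
- foot_3: a black rubber speaker foot, a plain cylinder 32 mm in diameter and 24 mm tall with a small steel screw disc on its top face, about 30 g; origin at the centre of its underside, z up; loose on the bench at the start
- foot_4: a black rubber speaker foot, a plain cylinder 32 mm in diameter and 24 mm tall with a small steel screw disc on its top face, about 30 g; origin at the centre of its underside, z up; loose on the bench at the start
- spike: a brass speaker spike among the loose feet, 20 mm in diameter, 28 mm tall, pointed top: not a foot; bystander, leave alone
- tape: a roll of black tape lying flat, 100 mm in diameter, 19 mm tall; bystander, leave alone
- screwdriver: a screwdriver lying on the bench, about 160 mm long; origin near its middle; bystander, leave alone
- phone: a dark phone lying flat, 72 x 150 x 9 mm; bystander, leave alone
- cup: a dark steel drinking cup, 76 mm in diameter, 110 mm tall; bystander, leave alone
- caliper_case: a flat grey instrument case, 240 x 90 x 25 mm; bystander, leave alone
There are look-alikes about, which are no part of the job. Leave any brown or turquoise look-alike of the foot_2 alone.

How it is judged:
By the outcome, as a careful person would: the job done as asked, in the order asked, and still so for the second after the job is handed in, while the arm keeps its last pose, push and grip.
It also fails if it takes over 72 s, if anything falls off the work surface, if the arm or the gripper's body presses on something with over 40 N, if the wrist force passes 120 N, or if a joint passes its speed limit or range.

## Working session

There is one attempt and no reset: what is moved stays moved. The work goes in short steps, Python scripts to look and compute and a shell command to move; the robot and the scene stay as the last step left them, time stands still between calls to the robot, and variables do not carry over. Pictures are saved under pics/ and viewed, at most 10 in all, crops included, and the job is handed in when it is done.

```bash
ls; mkdir -p pics; cat > h.py <<'E'
import numpy as np,cv2
from bench import ctrl,get_image,job
from scipy.spatial.transform import Rotation as R
def cam(n):
    s=ctrl.get_state(); im=get_image(n)
    if n=='wrist':
        T=np.eye(4);T[:3,:3]=R.from_rotvec(s['tool_rot']).as_matrix();T[:3,3]=s['position'];im['T']=T@im['T_tool_cam']
    return im
def ray(im,u,v):
    d=np.array([(u-im['cx'])/im['fx'],(v-im['cy'])/im['fy'],1]);return im['T'][:3,3],im['T'][:3,:3]@d
def onz(im,u,v,z):
    o,d=ray(im,u,v);return o+d*(z-o[2])/d[2]
def proj(im,p):
    q=np.linalg.inv(im['T'])@np.append(p,1);return np.array([im['fx']*q[0]/q[2]+im['cx'],im['fy']*q[1]/q[2]+im['cy']])
def save(im,n): cv2.imwrite('pics/'+n+'.png',im['pixels'][:,:,::-1])
E
python3 - <<'E'
from h import *
import pickle
s=ctrl.get_state();print(s)
for n in('scene','top'):
    im=cam(n);save(im,n+'0');pickle.dump(im,open(n+'.pkl','wb'));print(n,im['fx'],im['T'].round(3).tolist())
E
```

```text
pics
{'time': 0.0, 'joint_positions': array([-1.23089696,  0.32184368, -0.07007253,  1.45165086,  0.02263528,
        1.37075859, -0.05691967]), 'qd': array([ 1.23393462e-03,  1.31727288e-03, -2.89111551e-04, -2.22001623e-04,
       -2.44851197e-04, -2.92976618e-04,  5.70959956e-05]), 'joint_torque': array([-4.64404475e-04, -4.91294575e+01, -4.04298278e-01, -3.12526846e+01,
       -6.38725958e-02,  4.38307668e-02,  1.67934240e-04]), 'position': array([0.20793942, 0.61528348, 0.22146009]), 'tool_rot': array([-5.09466945e-01, -3.09983230e+00,  2.93090029e-03]), 'ft_force': array([ 0.43344001, -0.66895101, -0.95271116]), 'torque': array([ 0.00257963, -0.0041243 ,  0.0210742 ]), 'grip_force': 0.0, 'grip_width': 1.0004956126127977}
scene 550.2702305464693 [[0.625, 0.664, -0.41, 1.136], [0.78, -0.54, 0.315, -0.419], [-0.012, -0.517, -0.856, 1.275], [0.0, 0.0, 0.0, 1.0]]
top 445.85458284288694 [[-0.068, -0.977, 0.202, 0.322], [-0.998, 0.066, -0.015, 0.008], [0.002, -0.202, -0.979, 1.246], [0.0, 0.0, 0.0, 1.0]]
```

View pics/scene0.png

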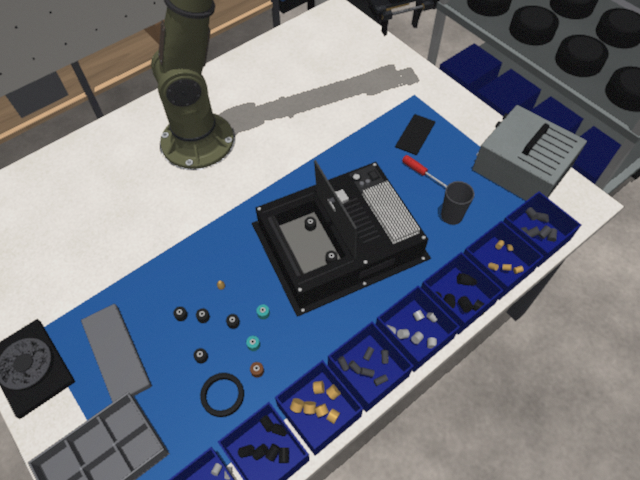

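View pics/top0.png

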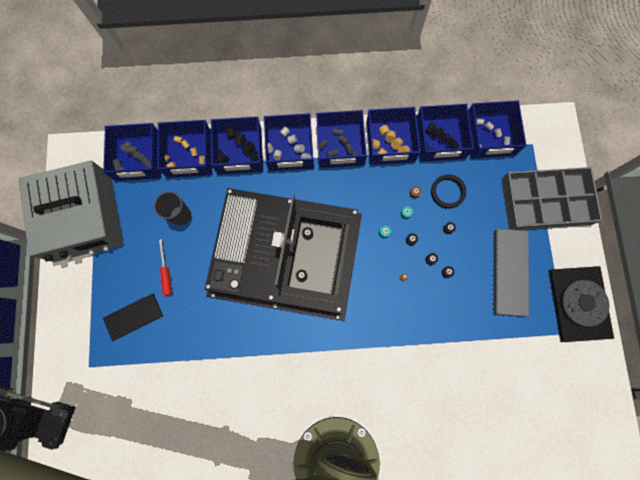

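Scene: four black feet with white discs at (180,313), (202,315), (232,321), (200,355). Turquoise ones are at (262,311) and (252,343), the brown one at (257,369), and the brass spike at (221,285). The module is at (340,235) with its panel upright. In the top view the black feet are at (412,239), (450,227), (432,259), (448,271).

```bash
python3 - <<'E'
from h import *
import pickle
I={n:pickle.load(open(n+'.pkl','rb')) for n in('scene','top')}
t=I['top']['pixels'];s=I['scene']['pixels']
a=cv2.resize(t[180:330,195:370],None,fx=2.28,fy=2.28,interpolation=cv2.INTER_CUBIC)
b=cv2.resize(s[155:320,245:435],None,fx=2.1,fy=2.1,interpolation=cv2.INTER_CUBIC)
c=cv2.resize(t[180:290,370:475],None,fx=2.1,fy=2.1,interpolation=cv2.INTER_CUBIC)
d=cv2.resize(s[270:390,160:285],None,fx=2,fy=2,interpolation=cv2.INTER_CUBIC)
o=np.zeros((600,800,3),np.uint8)
for p,x,y in((a,0,0),(b,400,0),(c,0,350),(d,400,350)):
    h=min(p.shape[0],600-y);w=min(p.shape[1],800-x);o[y:y+h,x:x+w]=p[:h,:w]
cv2.imwrite('pics/c1.png',o[:,:,::-1])
for n,roi in(('top',(370,180,475,290)),('scene',(160,270,285,390))):
    im=I[n];x0,y0,x1,y1=roi;p=im['pixels'][y0:y1,x0:x1]
    hsv=cv2.cvtColor(p,cv2.COLOR_RGB2HSV)
    m=((hsv[...,1]<90)&(hsv[...,2]>110)).astype(np.uint8)
    k,l,st,ce=cv2.connectedComponentsWithStats(m)
    for i in range(1,k):
        u,v=ce[i]+[x0,y0];uu=int(u)-x0;vv=int(v)-y0
        ring=p[max(0,vv-4):vv+5,max(0,uu-4):uu+5].reshape(-1,3)
        print(n,st[i,4],u.round(1),v.round(1),np.median(ring,0),onz(im,u,v,.024).round(4))
E
```

```text
top 1 413.0 186.0 [ 64. 112. 169.] [ 0.7236 -0.2749  0.024 ]
top 1 415.0 186.0 [ 97. 112. 157.] [ 0.7232 -0.2807  0.024 ]
top 10 419.7 189.6 [115. 112. 151.] [ 0.7115 -0.293   0.024 ]
top 2 411.0 188.5 [ 61. 113. 166.] [ 0.7165 -0.2684  0.024 ]
top 26 415.9 190.5 [137.  93.  82.] [ 0.7094 -0.2817  0.024 ]
top 22 407.2 211.0 [ 75. 187. 176.] [ 0.6505 -0.2504  0.024 ]
top 28 450.4 226.6 [57. 73. 79.] [ 0.5968 -0.3672  0.024 ]
top 27 385.3 230.4 [ 76. 189. 179.] [ 0.5982 -0.1829  0.024 ]
top 25 412.5 238.0 [58. 70. 73.] [ 0.5714 -0.2571  0.024 ]
top 27 432.5 257.9 [59. 78. 77.] [ 0.5113 -0.3064  0.024 ]
top 25 448.7 271.0 [52. 61. 64.] [ 0.4716 -0.3468  0.024 ]
top 1 401.0 274.0 [ 72. 126. 186.] [ 0.4723 -0.2144  0.024 ]
top 1 406.0 274.0 [ 69. 126. 187.] [ 0.4714 -0.2281  0.024 ]
top 4 406.5 277.5 [ 84. 123. 158.] [ 0.4616 -0.2285  0.024 ]
top 1 401.0 280.0 [ 71. 127. 188.] [ 0.4558 -0.2126  0.024 ]
top 1 404.0 280.0 [ 72. 125. 170.] [ 0.4552 -0.2209  0.024 ]
scene 5 219.0 280.8 [ 44.  93. 154.] [ 0.463  -0.2182  0.024 ]
scene 1 219.0 289.0 [ 46.  93. 154.] [ 0.4827 -0.2312  0.024 ]
scene 1 222.0 289.0 [ 46.  93. 149.] [ 0.4875 -0.2252  0.024 ]
scene 26 262.2 309.5 [ 67. 160. 159.] [ 0.5981 -0.179   0.024 ]
scene 26 178.8 311.5 [44. 66. 69.] [ 0.4717 -0.3435  0.024 ]
scene 26 201.4 313.3 [54. 58. 63.] [ 0.5113 -0.3022  0.024 ]
scene 24 231.7 318.9 [54. 68. 77.] [ 0.5711 -0.2523  0.024 ]
scene 29 252.2 341.4 [ 81. 163. 161.] [ 0.6509 -0.2468  0.024 ]
scene 27 199.4 353.4 [66. 68. 70.] [ 0.5964 -0.3622  0.024 ]
scene 2 251.5 363.5 [ 50.  97. 159.] [ 0.6948 -0.28    0.024 ]
scene 1 254.0 362.0 [ 57.  96. 147.] [ 0.6955 -0.2733  0.024 ]
scene 1 259.0 362.0 [ 55.  97. 147.] [ 0.7029 -0.2641  0.024 ]
scene 37 256.0 367.8 [120.  87.  76.] [ 0.7099 -0.2777  0.024 ]
scene 1 250.0 366.0 [ 62.  96. 149.] [ 0.6976 -0.2862  0.024 ]
```

View pics/c1.png

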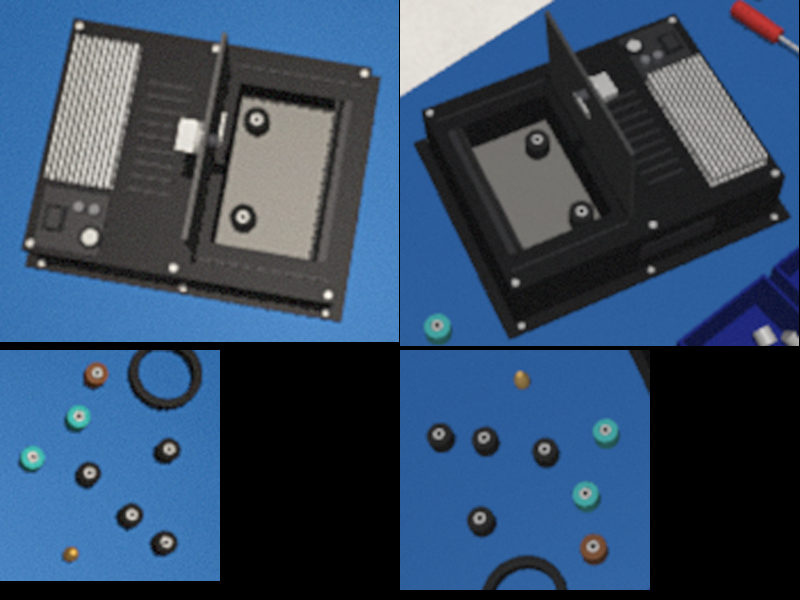

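The crop confirms it: the feet to use are the black ones at top (412,238), (432,258), (449,271), (450,227). The turquoise, brown and brass pieces are excluded. Next is the module pose from its four frame-top corner screws.

```bash
python3 - <<'E'
from h import *
import pickle
I={n:pickle.load(open(n+'.pkl','rb')) for n in('scene','top')}
G={'top':[(338.9,309.4),(354.6,212),(230,191),(208.2,286.6)],'scene':[(259.3,208.8),(299.8,289.8),(423.6,237.4),(374.5,164.5)]}
def cen(p,u,v):
    u,v=int(round(u)),int(round(v));g=p[v-4:v+5,u-4:u+5].astype(float).min(2);w=np.clip(g-110,0,None)
    yy,xx=np.mgrid[v-4:v+5,u-4:u+5];return (w*xx).sum()/w.sum(),(w*yy).sum()/w.sum()
P=[]
for n in G:
    im=I[n];p=np.array([onz(im,*cen(im['pixels'],*g),.091) for g in G[n]]);P.append(p)
    print(n,p.round(4).tolist(),'sides',[np.linalg.norm(p[i]-p[(i+1)%4]).round(4) for i in range(4)])
    dy=(p[3]+p[2]-p[0]-p[1])[:2];c=p.mean(0)[:2];e=dy/np.linalg.norm(dy);o=c-.085*e
    print('yaw of mod y',np.degrees(np.arctan2(e[1],e[0])),'origin',o.round(4))
p=np.mean(P,0);dy=(p[3]+p[2]-p[0]-p[1])[:2];e=dy/np.linalg.norm(dy);o=p.mean(0)[:2]-.085*e
ex=np.array([e[1],-e[0]])
print('O',o,'ey',e,'ex',ex, 'ang',np.arctan2(ex[1],ex[0]))
W=lambda x,y,z:np.append(o+ex*x+e*y,z)
for n in I:
    print(n,'comp corners at floor',[proj(I[n],W(x,y,.035)).round(0).tolist() for x,y in((-95,-48),(95,-48),(95,66),(-95,66))] if 0 else [proj(I[n],W(x,y,.035)).round(0).tolist() for x,y in((-.095,-.0485),(.095,-.0485),(.095,.0665),(-.095,.0665))])
g={'top':[(255,118),(242,214)],'scene':[(537,140),(581,212)]}
for u,v in g['top']:
    q=onz(I['top'],u/2.28+195,v/2.28+180,.059)[:2]-o;print('foot in, module',q@ex,q@e)
for u,v in g['scene']:
    q=onz(I['scene'],(u-400)/2.1+245,v/2.1+155,.059)[:2]-o;print('foot in, module',q@ex,q@e)
np.save('mod.npy',np.array([o,ex,e]))
# panel top corners from both views: intersect rays
def tri(a,b):
    A=[];r=[]
    for n,(u,v) in(('top',a),('scene',b)):
        c,d=ray(I[n],u,v);d/=np.linalg.norm(d);M=np.eye(3)-np.outer(d,d);A.append(M);r.append(M@c)
    return np.linalg.solve(sum(A),sum(r))
for a,b in(((225,37),(549,15)),((186,238),(633,158))):
    q=tri((a[0]/2.28+195,a[1]/2.28+180),((b[0]-400)/2.1+245,b[1]/2.1+155));d=q[:2]-o;print('panel corner',q.round(3),'mod',d@ex,d@e)
E
```

```text
top [[0.3853, -0.0326, 0.091], [0.6401, -0.0944, 0.091], [0.7201, 0.2391, 0.091], [0.4666, 0.3013, 0.091]] sides [np.float64(0.2622), np.float64(0.343), np.float64(0.261), np.float64(0.3437)]
yaw of mod y 76.41400542492717 origin [0.533  0.0207]
scene [[0.3855, -0.0289, 0.091], [0.6398, -0.0909, 0.091], [0.721, 0.2425, 0.091], [0.4661, 0.3043, 0.091]] sides [np.float64(0.2617), np.float64(0.3431), np.float64(0.2622), np.float64(0.3428)]
yaw of mod y 76.35895164021179 origin [0.5331 0.0242]
O [0.53305191 0.02244401] ey [0.23537124 0.97190554] ex [ 0.97190554 -0.23537124] ang -0.23760052210907945
scene comp corners at floor [[278.0, 225.0], [308.0, 282.0], [348.0, 265.0], [317.0, 210.0]]
top comp corners at floor [[325.0, 294.0], [337.0, 227.0], [296.0, 221.0], [284.0, 287.0]]
foot in, module 0.0628250147793654 0.030112511527737522
foot in, module -0.0537926537315922 0.024710700500717327
foot in, module -0.054086608468220394 0.02774582933462654
foot in, module 0.0641908144334565 0.032014487356102864
panel corner [0.58  0.034 0.42 ] mod 0.04312257983377879 0.02209442831931764
panel corner [ 0.5    0.172 -0.088] mod -0.06706360818946432 0.13782699961832637
```

```bash
cat >> h.py <<'E'
o,ex,ey=np.load('mod.npy') if __import__('os').path.exists('mod.npy') else (0,0,0)
W=lambda x,y,z:np.append(o+ex*x+ey*y,z)
def plan(pts,heads=()):
    """tool-frame mm shifts between successive world points (current orientation); turns to headings (deg of tool y)"""
    s=ctrl.get_state();M=R.from_rotvec(s['tool_rot']).as_matrix();p=np.array(s['position'])
    h=np.degrees(np.arctan2(M[1,1],M[0,1]));print('t',round(s['time'],2),'pos',p.round(4),'head',h.round(2),'z',M[:,2].round(4),'F',np.round(s['ft_force'],1),'w',round(s['grip_width']*87,1),round(s['grip_force'],1),'q',np.round(s['joint_positions'],2))
    for g in heads: print('turn to',g,'rad',np.radians((h-g+180)%360-180).round(3))
    for q in pts:
        d=M.T@(np.array(q)-p)*1000;print('shift',d.round(1),'rows>=',np.ceil(np.linalg.norm(d)/41.6));p=np.array(q)
E
python3 -c "
from h import *
plan([(.48,.32,.31),(.571,-.254,.30)],[-48])"
```

```text
t 0.1 pos [0.2079 0.6153 0.2216] head 71.33 z [-4.0e-04 -1.6e-03 -1.0e+00] F [ 0.7 -0.1 -0.4] w 87.1 0.0 q [-1.23  0.32 -0.07  1.45  0.02  1.37 -0.06]
turn to -48 rad 2.083
shift [-352.3 -192.9  -88.1] rows>= 10.0
shift [-269.9 -514.7   10.9] rows>= 14.0
```

```bash
python3 -m crank '[[[-35,-19,-9,0,-0.4],[-35,-19,-9,0,-0.4],[-35,-19,-9,0,-0.4],[-35,-19,-9,0,-0.4],[-35,-19,-9,0,-0.4],[-35,-19,-9,0,-0.4],[-35,-19,-9,0,-0.4],[-35,-19,-9,0,-0.4],[-35,-19,-9,0,-0.4],[-35,-20,-9,0,-0.4]]]' 20
python3 -m crank '[[[-19,-34,0,0,-0.4],[-19,-34,0,0,-0.4],[-19,-34,0,0,-0.4],[-19,-34,0,0,-0.4],[-19,-34,0,0,-0.4],[-19,-34,0,0,-0.4],[-19,-34,0,0,-0.4],[-19,-34,0,0,-0.4]]]'
python3 -m crank '[[[-19,-34,1,0,-0.4],[-19,-34,1,0,-0.4],[-19,-34,1,0,-0.4],[-19,-34,1,0,-0.4],[-19,-34,1,0,-0.4],[-19,-34,1,0,-0.4],[-19,-34,1,0,-0.4]]]'
python3 -m crank '[[[0,0,0,0.12,-0.4],[0,0,0,0.12,-0.4],[0,0,0,0.12,-0.4],[0,0,0,0.12,-0.4],[0,0,0,0.12,-0.4],[0,0,0,0.12,-0.4],[0,0,0,0.12,-0.4],[0,0,0,0.12,-0.4],[0,0,0,0.12,-0.4]]]'
python3 -m crank '[[[0,0,0,0.12,-0.4],[0,0,0,0.12,-0.4],[0,0,0,0.12,-0.4],[0,0,0,0.12,-0.4],[0,0,0,0.12,-0.4],[0,0,0,0.12,-0.4],[0,0,0,0.12,-0.4],[0,0,0,0.12,-0.4],[0,0,0,0,-0.4]]]'
python3 - <<'E'
from h import *
im=cam('wrist');save(im,'w1')
plan([(.571,-.2545,.14)],[-48])
E
```

```text
time: 0.93
position: [0.4793, 0.3212, 0.3127]
tool_rot: [-0.509, -3.1, 0.0]
ft_force: [0.6, 0.2, -0.3]
grip_width: 0.702
grip_force: 0.0
time: 1.6
position: [0.5352, 0.0146, 0.3124]
tool_rot: [-0.509, -3.1, -0.001]
ft_force: [0.9, -0.0, -0.1]
grip_width: 0.699
grip_force: 0.0
time: 2.18
position: [0.5853, -0.2531, 0.3052]
tool_rot: [-0.508, -3.1, -0.001]
ft_force: [0.4, 0.1, 0.1]
grip_width: 0.703
grip_force: 0.0
time: 2.93
position: [0.5851, -0.2513, 0.305]
tool_rot: [-2.037, -2.39, 0.0]
ft_force: [-1.1, -0.6, -1.4]
grip_width: 0.702
grip_force: 0.0
time: 3.68
position: [0.5852, -0.2513, 0.305]
tool_rot: [-2.91, -1.184, 0.002]
ft_force: [-0.5, 0.5, -0.5]
grip_width: 0.7
grip_force: 0.0
t 3.73 pos [ 0.5852 -0.2513  0.305 ] head -45.41 z [-9.e-04  0.e+00 -1.e+00] F [-0.6  0.3  0.3] w 60.8 0.0 q [-0.36  0.38  0.99  1.38 -0.32  1.55 -0.19]
turn to -48 rad 0.045
shift [-12.3  -7.6 165.1] rows>= 4.0
```

View pics/w1.png

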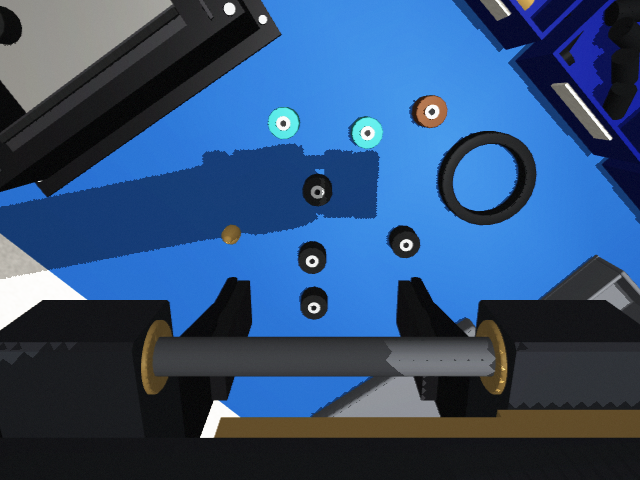

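Wrist view: black feet are at B (317,191), C (312,260), D (314,307) and A (406,244). The turquoise ones are at (283,123) and (368,132), the brown one at (432,111), and the spike at (231,234).

```bash
cat >> h.py <<'E'
def discs(im,guess,z,r=9,thr=110):
    out=[]
    for u,v in guess:
        u,v=int(u),int(v);g=im['pixels'][v-r:v+r+1,u-r:u+r+1].astype(float)
        w=np.clip(g.min(2)-thr,0,None);yy,xx=np.mgrid[v-r:v+r+1,u-r:u+r+1]
        out.append(onz(im,(w*xx).sum()/w.sum(),(w*yy).sum()/w.sum(),z))
    return np.array(out)
E
python3 - <<'E'
from h import *
im=cam('wrist')
p=discs(im,[(317,191),(312,260),(314,307),(406,244)],.024,thr=90)
print(p.round(4)); 
q=discs(im,[(229,8),(263,19)],.09);print('screw',q.round(4))
plan([(p[0][0],p[0][1],.10),(p[0][0],p[0][1],.006)],[-48])
E
```

```text
[[ 0.5721 -0.2561  0.024 ]
 [ 0.5112 -0.3048  0.024 ]
 [ 0.4717 -0.3458  0.024 ]
 [ 0.5966 -0.3654  0.024 ]]Traceback (most recent call last):
  File "<stdin>", line 5, in <module>
  File "h.py", line 30, in discs
    out.append(onz(im,(w*xx).sum()/w.sum(),(w*yy).sum()/w.sum(),z))
                       ~^~~
ValueError: operands could not be broadcast together with shapes (0,19) (19,19)
```

```bash
python3 -m crank '[[[-12.7,-5.9,0,0,-0.4],[0,0,40,0,-0.4],[0,0,40,0,-0.4],[0,0,40,0,-0.4],[0,0,40,0,-0.4],[0,0,40,0,-0.4],[0,0,0,0,-0.4]]]'
python3 -c "
from h import *
plan([(.572,-.256,.005)])"
```

```text
time: 4.37
position: [0.5671, -0.2529, 0.0976]
tool_rot: [-2.898, -1.189, 0.016]
ft_force: [-0.8, 1.4, 0.0]
grip_width: 0.696
grip_force: 0.0
t 4.37 pos [ 0.5671 -0.2529  0.0976] head -45.38 z [-0.0128  0.0049 -0.9999] F [-0.8  1.4  0. ] w 60.6 0.0 q [-0.33  0.49  0.91  1.69 -0.41  1.18 -0.1 ]
shift [ 1.9  6.8 92.5] rows>= 3.0
```

```bash
python3 -m crank '[[[0,0,35,0,-0.4],[0,0,20,0,-0.4],[0,0,0,0,-0.4],[0,0,0,0,-0.4]]]'
python3 -c "
from h import *
plan([(.572,-.256,.005)])"
```

```text
time: 4.7
position: [0.5725, -0.2564, 0.0518]
tool_rot: [2.907, 1.19, 0.0]
ft_force: [0.4, -0.0, -0.3]
grip_width: 0.705
grip_force: 0.0
t 4.7 pos [ 0.5725 -0.2564  0.0518] head -45.47 z [ 0.e+00 -1.e-04 -1.e+00] F [ 0.4 -0.  -0.3] w 61.3 0.0 q [-0.3   0.54  0.88  1.72 -0.46  1.1  -0.07]
shift [-0.1 -0.7 46.8] rows>= 2.0
```

```bash
python3 -m crank '[[[0,-0.7,25,0,-0.4],[0,0,21,0,-0.4],[0,0,0,0,-0.4],[0,0,0,0,0.6],[0,0,0,0,0.6],[0,0,0,0,0.6],[0,0,0,0,0.6],[0,0,0,0,0.6]]]' 15
python3 -m crank '[[[0,0,-20,0,0.6],[0,0,-40,0,0.6],[0,0,-40,0,0.6],[0,0,-40,0,0.6],[0,0,-25,0,0.6],[0,0,0,0,0.6],[0,0,0,0,0.6]]]' 15
python3 -c "
from h import *
for x in (-.04,.045): plan([W(x,-.015,.17),W(x,-.015,.04)],[-13.6])"
```

```text
time: 5.37
position: [0.5724, -0.256, 0.0058]
tool_rot: [2.907, 1.188, 0.003]
ft_force: [-0.0, -0.4, 0.6]
grip_width: 0.408
grip_force: 0.0
time: 5.95
position: [0.5725, -0.2563, 0.1716]
tool_rot: [2.906, 1.188, 0.005]
ft_force: [-0.2, -0.9, -0.4]
grip_width: 0.362
grip_force: 15.0
t 5.95 pos [ 0.5725 -0.2563  0.1716] head -45.55 z [ 3.8e-03 -5.0e-04 -1.0e+00] F [-0.2 -0.9 -0.4] w 31.5 15.0 q [-0.36  0.42  0.96  1.61 -0.36  1.29 -0.14]
turn to -13.6 rad -0.558
shift [ 133.1 -252.6    1.1] rows>= 7.0
shift [ -0.3  -0.4 130. ] rows>= 4.0
t 5.95 pos [ 0.5725 -0.2563  0.1716] head -45.55 z [ 3.8e-03 -5.0e-04 -1.0e+00] F [-0.2 -0.9 -0.4] w 31.5 15.0 q [-0.36  0.42  0.96  1.61 -0.36  1.29 -0.14]
turn to -13.6 rad -0.558
shift [ 178.1 -180.5    1.5] rows>= 7.0
shift [ -0.3  -0.4 130. ] rows>= 4.0
```

```bash
python3 -m crank '[[[25,-26,0,0,0.6],[25,-26,0,0,0.6],[25,-26,0,0,0.6],[25,-26,0,0,0.6],[25,-26,0,0,0.6],[25,-25,0,0,0.6],[28,-25,0,0,0.6]]]'
python3 -m crank '[[[0,0,0,-0.112,0.6],[0,0,0,-0.112,0.6],[0,0,0,-0.112,0.6],[0,0,0,-0.112,0.6],[0,0,0,-0.11,0.6],[0,0,0,0,0.6],[0,0,0,0,0.6]]]'
python3 - <<'E'
from h import *
im=cam('wrist');save(im,'w2')
plan([W(.045,-.015,.10),W(.045,-.015,.045)],[-13.6])
E
```

```text
time: 6.53
position: [0.5708, -0.0011, 0.1679]
tool_rot: [-2.907, -1.187, 0.004]
ft_force: [0.7, -0.8, -0.1]
grip_width: 0.363
grip_force: 15.0
time: 7.12
position: [0.5717, -0.0025, 0.1682]
tool_rot: [-2.47, -1.939, 0.003]
ft_force: [0.6, -0.6, 0.3]
grip_width: 0.361
grip_force: 15.0
t 7.17 pos [ 0.5719 -0.0026  0.1685] head -13.76 z [-1.8e-03 -2.0e-04 -1.0e+00] F [ 0.7 -0.5  0.3] w 31.5 15.0 q [-0.77  0.25  0.85  1.75 -0.19  1.24 -0.12]
turn to -13.6 rad -0.003
shift [ 0.3  1.4 68.5] rows>= 2.0
shift [ 0.   0.1 55. ] rows>= 2.0
```

View pics/w2.png

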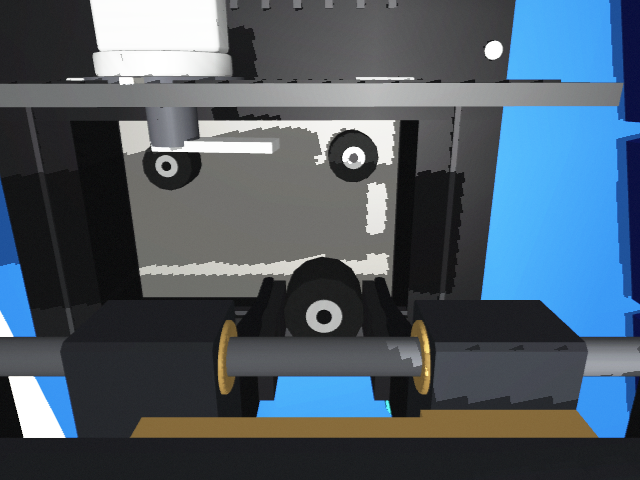

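Wrist view: the foot is held squarely in the pads with its disc at (323,317), the two inner feet are at (167,165) and (353,157), and the panel's edge runs along row 95 with its latch tongue at (225,145).

```bash
python3 - <<'E'
from h import *
im=cam('wrist');print(im['T_tool_cam'].round(3)); 
p=discs(im,[(167,165),(353,157)],.059,r=12)
for a in p: print('in feet mod',(a[:2]-o)@ex,(a[:2]-o)@ey)
f=onz(im,323,317,.168-.168+.16);print('held',f)
# panel outer edge row ~ 83/107, screw
q=discs(im,[(494,49)],.091,r=12)[0];print('mid screw mod',(q[:2]-o)@ex,(q[:2]-o)@ey)
# foot bottom height: rays to rim row top ~258
plan([W(.045,-.022,.10),W(.045,-.022,.045)],[-13.6])
E
```

```text
[[ 0.    -0.956 -0.293  0.08 ]
 [ 1.     0.    -0.     0.   ]
 [ 0.    -0.293  0.956 -0.162]
 [ 0.     0.     0.     1.   ]]
in feet mod -0.05630620835889348 0.025211109482816848
in feet mod 0.061985546457586436 0.030995662726614772
held [ 0.56892534 -0.01399129  0.16      ]
mid screw mod 0.1310286548953192 0.08939127096407323
t 7.22 pos [ 0.5721 -0.0026  0.1688] head -13.73 z [-1.3e-03 -2.0e-04 -1.0e+00] F [-0.8 -0.3  0.5] w 31.4 15.0 q [-0.77  0.25  0.85  1.75 -0.19  1.24 -0.12]
turn to -13.6 rad -0.002
shift [-6.8  1.2 68.8] rows>= 2.0
shift [ 0.   0.1 55. ] rows>= 2.0
```

```bash
python3 -m crank '[[[-10.5,1.2,0,0,0.6],[0,0,30,0,0.6],[0,0,30,0,0.6],[0,0,30,0,0.6],[0,0,20,0,0.6],[0,0,0,0,0.6],[0,0,0,0,0.6],[0,0,0,0,0.6]]]'
python3 -c "
from h import *
plan([W(.045,-.026,.0465)],[-13.6])"
```

```text
time: 7.88
position: [0.5724, -0.0138, 0.061]
tool_rot: [2.468, 1.941, 0.002]
ft_force: [-0.6, -0.4, 0.2]
grip_width: 0.362
grip_force: 15.0
t 7.88 pos [ 0.5724 -0.0138  0.061 ] head -13.64 z [ 2.e-03 -2.e-04 -1.e+00] F [-0.6 -0.4  0.2] w 31.5 15.0 q [-0.7   0.37  0.81  1.85 -0.31  1.04 -0.01]
turn to -13.6 rad -0.001
shift [-0.1 -1.8 14.5] rows>= 1.0
```

No contact so far. Lowering the rest in small steps while watching the force.

```bash
python3 -m crank '[[[0,0,8,0,0.6],[0,0,0,0,0.6],[0,0,4,0,0.6],[0,0,0,0,0.6],[0,0,0,0,0.6]]]'
python3 -m crank '[[[0,0,2,0,0.6],[0,0,0,0,0.6],[0,0,0,0,0.6]]]'
```

```text
time: 8.3
position: [0.5713, -0.013, 0.0476]
tool_rot: [-2.468, -1.943, -0.0]
ft_force: [-0.6, 0.0, 0.6]
grip_width: 0.363
grip_force: 15.0
time: 8.55
position: [0.5716, -0.0131, 0.0457]
tool_rot: [2.468, 1.943, 0.001]
ft_force: [-0.3, -0.1, 0.1]
grip_width: 0.361
grip_force: 15.0
```

```bash
python3 -m crank '[[[0,0,2,0,0.6],[0,0,0,0,0.6],[0,0,0,0,0.6]]]'
python3 -m crank '[[[0,0,2,0,0.6],[0,0,0,0,0.6],[0,0,0,0,0.6]]]'
```

```text
time: 8.8
position: [0.5716, -0.013, 0.0451]
tool_rot: [-2.468, -1.943, -0.001]
ft_force: [-4.3, 0.2, 10.1]
grip_width: 0.361
grip_force: 15.0
time: 9.05
position: [0.5716, -0.013, 0.0436]
tool_rot: [-2.467, -1.942, -0.001]
ft_force: [-4.7, 1.1, 14.6]
grip_width: 0.363
grip_force: 15.0
```

```bash
python3 -m crank '[[[0,0,-2,0,0.05],[0,0,0,0,0.05],[0,0,0,0,0.05],[0,0,0,0,0.05],[0,0,-15,0,0.05],[0,0,-20,0,0.05],[0,0,-35,0,0.05],[0,0,-40,0,0.05],[0,0,-25,0,0.05],[0,0,0,0,0.05]]]'
python3 - <<'E'
from h import *
im=cam('wrist');save(im,'w3')
plan([(.5112,-.3048,.17)],[-48])
E
```

```text
time: 9.88
position: [0.5749, -0.0135, 0.1841]
tool_rot: [2.465, 1.94, 0.013]
ft_force: [-0.2, -0.1, 0.4]
grip_width: 0.473
grip_force: 0.0
t 9.93 pos [ 0.5733 -0.0132  0.1813] head -13.58 z [ 0.0055  0.0013 -1.    ] F [ 0.5  0.3 -0.5] w 41.2 0.0 q [-0.77  0.23  0.86  1.73 -0.19  1.26 -0.1 ]
turn to -48 rad 0.601
shift [-298.1    8.    10.6] rows>= 8.0
```

View pics/w3.png

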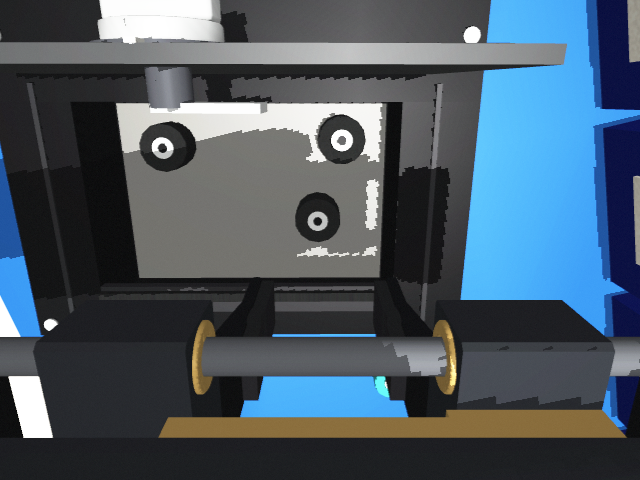

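The third foot stands on the floor at (317,219), clear of the inner feet at (163,147) and (341,140). Next is foot C.

```bash
python3 -m crank '[[[-37,1,0,0,-0.4],[-37,1,0,0,-0.4],[-37,1,0,0,-0.4],[-37,1,0,0,-0.4],[-38,1,0,0,-0.4],[-38,1,0,0,-0.4],[-37,1,0,0,-0.4],[-37,1,0,0,-0.4],[0,0,0,0,-0.4]]]'
python3 -m crank '[[[0,0,0,0.12,-0.4],[0,0,0,0.12,-0.4],[0,0,0,0.12,-0.4],[0,0,0,0.12,-0.4],[0,0,0,0.12,-0.4],[0,0,40,0,-0.4],[0,0,40,0,-0.4],[0,0,30,0,-0.4],[0,0,0,0,-0.4],[0,0,0,0,-0.4]]]'
python3 -c "
from h import *
plan([(.5112,-.3048,.003)],[-48])"
```

```text
time: 10.68
position: [0.5036, -0.3137, 0.1774]
tool_rot: [2.479, 1.927, -0.01]
ft_force: [-0.8, -0.8, 1.0]
grip_width: 0.701
grip_force: 0.0
time: 11.52
position: [0.5073, -0.3037, 0.0665]
tool_rot: [-2.93, -1.125, 0.007]
ft_force: [-0.2, 0.0, 0.4]
grip_width: 0.697
grip_force: 0.0
t 11.52 pos [ 0.5073 -0.3037  0.0665] head -47.99 z [-0.005   0.0012 -1.    ] F [-0.2  0.   0.4] w 60.7 0.0 q [-0.31  0.5   1.01  1.8  -0.46  1.11  0.02]
turn to -48 rad 0.0
shift [ 2.4  3.7 63.5] rows>= 2.0
```

```bash
python3 -m crank '[[[2,3,15,0,-0.4],[0,0,15,0,-0.4],[0,0,0,0,-0.4],[0,0,0,0,-0.4]]]'
python3 -c "
from h import *
plan([(.5112,-.3048,.003)],[-48])"
```

```text
time: 11.85
position: [0.5125, -0.3055, 0.0389]
tool_rot: [-2.932, -1.127, 0.0]
ft_force: [0.2, -0.3, -0.6]
grip_width: 0.705
grip_force: 0.0
t 11.85 pos [ 0.5125 -0.3055  0.0389] head -47.96 z [-3.e-04  1.e-04 -1.e+00] F [ 0.2 -0.3 -0.6] w 61.4 0.0 q [-0.28  0.54  0.97  1.81 -0.5   1.07  0.05]
turn to -48 rad 0.001
shift [-0.5 -1.4 35.9] rows>= 1.0
```

```bash
python3 -m crank '[[[-0.5,-1.4,20,0,-0.4],[0,0,15,0,-0.4],[0,0,0,0,-0.4],[0,0,0,0,0.6],[0,0,0,0,0.6],[0,0,0,0,0.6],[0,0,0,0,0.6],[0,0,0,0,0.6],[0,0,0,0,0.6],[0,0,0,0,0.6]]]'
python3 -m crank '[[[0,0,-20,0,0.6],[0,0,-40,0,0.6],[0,0,-40,0,0.6],[0,0,-40,0,0.6],[0,0,-25,0,0.6],[0,0,0,0,0.6],[0,0,0,0,0.6]]]'
python3 -c "
from h import *
plan([W(-.042,-.026,.17)],[-13.6])"
```

```text
time: 12.68
position: [0.5117, -0.3049, 0.0041]
tool_rot: [2.932, 1.127, 0.001]
ft_force: [0.5, 0.9, 2.0]
grip_width: 0.37
grip_force: 15.0
time: 13.27
position: [0.5122, -0.3052, 0.1699]
tool_rot: [2.931, 1.127, 0.004]
ft_force: [-0.2, 0.7, -0.9]
grip_width: 0.364
grip_force: 15.0
t 13.27 pos [ 0.5122 -0.3052  0.1699] head -47.94 z [ 3.1e-03 -4.0e-04 -1.0e+00] F [-0.2  0.7 -0.9] w 31.7 15.0 q [-0.38  0.39  1.09  1.69 -0.36  1.28 -0.05]
turn to -13.6 rad -0.599
shift [ 189.8 -249.3   -0.3] rows>= 8.0
```

```bash
python3 -m crank '[[[24,-31,0,0,0.6],[24,-31,0,0,0.6],[24,-31,0,0,0.6],[24,-31,0,0,0.6],[24,-31,0,0,0.6],[24,-31,0,0,0.6],[23,-31,0,0,0.6],[23,-32,0,0,0.6]]]'
python3 -m crank '[[[0,0,0,-0.12,0.6],[0,0,0,-0.12,0.6],[0,0,0,-0.12,0.6],[0,0,0,-0.12,0.6],[0,0,0,-0.12,0.6],[0,0,0,0,0.6],[0,0,0,0,0.6]]]'
python3 - <<'E'
from h import *
im=cam('wrist');cv2.imwrite('pics/w4.png',im['pixels'][:,:,::-1])
g=im['pixels'].astype(int).min(2)[295:345,295:355];v,u=np.where(g>150);print('disc px',u.mean()+295,v.mean()+295,len(u),'fy',im['fy'],im['cy'])
plan([W(-.042,-.026,.06)],[-13.6])
E
```

```text
time: 13.93
position: [0.484, 0.0096, 0.1673]
tool_rot: [-2.931, -1.128, 0.002]
ft_force: [1.4, 0.9, -0.1]
grip_width: 0.365
grip_force: 15.0
time: 14.52
position: [0.4847, 0.0075, 0.1674]
tool_rot: [-2.471, -1.939, 0.003]
ft_force: [-0.4, -0.0, 0.3]
grip_width: 0.359
grip_force: 15.0
disc px nan nan 0 fy 428.3113212917637 230.49321967444757
t 14.57 pos [0.4849 0.0074 0.1677] head -13.76 z [-1.5e-03 -6.0e-04 -1.0e+00] F [-0.9 -0.7 -0. ] w 31.7 15.0 q [-1.13 -0.04  1.05  1.95  0.04  1.21 -0.33]
turn to -13.6 rad -0.003
shift [  0.    1.4 107.7] rows>= 3.0<stdin>:3: RuntimeWarning: Mean of empty slice.
  ret = ret.dtype.type(ret / rcount)
```

```bash
python3 -m crank '[[[0,1,35,0,0.6],[0,0,35,0,0.6],[0,0,30,0,0.6],[0,0,10,0,0.6],[0,0,0,0,0.6],[0,0,0,0,0.6]]]'
python3 -m crank '[[[0,0,5,0,0.6],[0,0,0,0,0.6],[0,0,4,0,0.6],[0,0,0,0,0.6],[0,0,0,0,0.6]]]'
python3 -c "
from h import *
plan([W(-.042,-.026,.042)],[-13.6])"
```

```text
time: 15.07
position: [0.4862, 0.0066, 0.0581]
tool_rot: [2.47, 1.94, -0.003]
ft_force: [1.1, -0.1, 0.3]
grip_width: 0.364
grip_force: 15.0
time: 15.48
position: [0.4868, 0.0073, 0.0498]
tool_rot: [-2.468, -1.943, -0.001]
ft_force: [-0.1, 0.4, -0.0]
grip_width: 0.361
grip_force: 15.0
t 15.48 pos [0.4868 0.0073 0.0498] head -13.58 z [ 5.e-04  6.e-04 -1.e+00] F [-0.1  0.4 -0. ] w 31.4 15.0 q [-1.03  0.23  1.05  2.07 -0.24  0.97 -0.09]
turn to -13.6 rad 0.0
shift [-0.5 -0.6  7.8] rows>= 1.0
```

```bash
python3 -m crank '[[[0,0,4,0,0.6],[0,0,0,0,0.6],[0,0,0,0,0.6]]]'
python3 -m crank '[[[0,0,2,0,0.6],[0,0,0,0,0.6],[0,0,0,0,0.6]]]'
python3 -m crank '[[[0,0,2,0,0.6],[0,0,0,0,0.6],[0,0,0,0,0.6]]]'
```

```text
time: 15.73
position: [0.4865, 0.0071, 0.0454]
tool_rot: [-2.468, -1.943, 0.0]
ft_force: [0.6, -0.0, -1.0]
grip_width: 0.364
grip_force: 15.0
time: 15.98
position: [0.4866, 0.0071, 0.0435]
tool_rot: [-2.469, -1.943, 0.0]
ft_force: [-0.3, -0.6, -0.8]
grip_width: 0.363
grip_force: 15.0
time: 16.23
position: [0.4866, 0.0071, 0.0414]
tool_rot: [-2.468, -1.943, 0.0]
ft_force: [-0.7, 0.3, -0.0]
grip_width: 0.363
grip_force: 15.0
```

```bash
python3 -m crank '[[[0,0,2,0,0.6],[0,0,0,0,0.6],[0,0,0,0,0.6]]]'
python3 -m crank '[[[0,0,1.5,0,0.6],[0,0,0,0,0.6],[0,0,0,0,0.6]]]'
```

```text
time: 16.48
position: [0.4866, 0.0071, 0.0395]
tool_rot: [-2.468, -1.943, 0.0]
ft_force: [-0.8, -0.1, -0.4]
grip_width: 0.364
grip_force: 15.0
time: 16.73
position: [0.4868, 0.0072, 0.0387]
tool_rot: [-2.468, -1.943, -0.0]
ft_force: [-3.2, -0.1, 7.5]
grip_width: 0.365
grip_force: 15.0
```

```bash
python3 -m crank '[[[0,0,-1,0,0.05],[0,0,0,0,0.05],[0,0,0,0,0.05],[0,0,0,0,0.05],[0,0,-15,0,0.05],[0,0,-25,0,0.05],[0,0,-35,0,0.05],[0,0,-40,0,0.05],[0,0,-40,0,0.05],[0,0,0,0,0.05]]]'
python3 -m crank '[[[0,0,-40,0,0.05],[0,0,-40,0,0.05],[0,0,-30,0,0.05],[0,0,0,0,0.05],[0,0,0,0,0.05]]]'
python3 - <<'E'
from h import *
plan([]);im=cam('wrist');save(im,'w5')
import pickle;pickle.dump(im,open('w5.pkl','wb'))
E
```

```text
time: 17.57
position: [0.4912, 0.0073, 0.2009]
tool_rot: [2.467, 1.941, 0.02]
ft_force: [1.8, -0.2, -0.7]
grip_width: 0.475
grip_force: 0.0
time: 17.98
position: [0.4876, 0.0072, 0.3053]
tool_rot: [2.468, 1.943, 0.005]
ft_force: [0.2, -0.5, -0.0]
grip_width: 0.475
grip_force: 0.0
t 17.98 pos [0.4876 0.0072 0.3053] head -13.58 z [ 0.003   0.0019 -1.    ] F [ 0.2 -0.5 -0. ] w 41.3 0.0 q [-1.19 -0.18  1.01  1.74  0.16  1.5  -0.44]
```

View pics/w5.png

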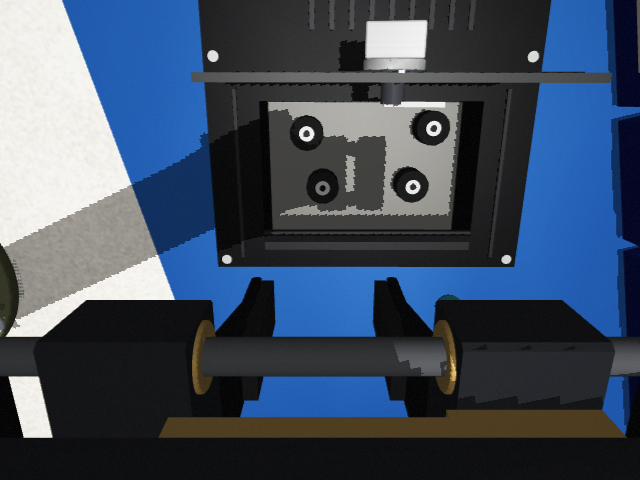

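All four feet stand in the compartment, at (306,133), (433,128), (322,187) and (412,187). The panel's free edge runs from (191,76) to (611,76), and the fastener's block is at (396,40).

```bash
python3 - <<'E'
from h import *
import pickle;im=pickle.load(open('w5.pkl','rb'))
q=discs(im,[(212,56),(533,56),(227,259),(506,259)],.091,r=8,thr=120)
for a in q: print('screw mod',((a[:2]-o)@ex).round(4),((a[:2]-o)@ey).round(4))
for z in(.225,.23,.235):
  for u,v in((191,73),(611,73),(396,22),(396,57)):
    a=onz(im,u,v,z if v>70 else z-.03);print(z,u,v,'mod',((a[:2]-o)@ex).round(4),((a[:2]-o)@ey).round(4))
plan([W(-.06,.16,.30),W(-.06,.16,.19),W(-.06,.02,.19)],[-13.6,76.4,-103.6])
E
```

```text
screw mod -0.1309 0.0895
screw mod 0.1309 0.0894
screw mod -0.1311 -0.0873
screw mod 0.1309 -0.0875
0.225 191 73 mod -0.1108 0.0684
0.225 611 73 mod 0.1125 0.0686
0.225 396 22 mod 0.0015 0.098
0.225 396 57 mod 0.0025 0.0792
0.23 191 73 mod -0.1094 0.0682
0.23 611 73 mod 0.1093 0.0683
0.23 396 22 mod 0.0007 0.0972
0.23 396 57 mod 0.0017 0.0787
0.235 191 73 mod -0.1079 0.0679
0.235 611 73 mod 0.1062 0.068
0.235 396 22 mod -0.0 0.0964
0.235 396 57 mod 0.0009 0.0783
t 18.03 pos [0.4867 0.0071 0.3038] head -13.58 z [ 2.e-04  7.e-04 -1.e+00] F [ 0.  -0.6 -0.8] w 41.0 0.0 q [-1.19 -0.18  1.01  1.74  0.16  1.5  -0.44]
turn to -13.6 rad 0.0
turn to 76.4 rad -1.57
turn to -103.6 rad 1.571
shift [185.8 -18.4   4. ] rows>= 5.0
shift [-1.0e-01 -0.0e+00  1.1e+02] rows>= 3.0
shift [-1.4e+02 -1.0e-01 -1.0e-01] rows>= 4.0
```

```bash
python3 -m crank '[[[27,15,0,0,1],[29,16,0,0,1],[29,16,0,0,1],[29,16,0,0,1],[30,17,0,0,1],[32,20,0,0,1],[0,0,0,0,1]]]'
python3 -c "
from h import *
plan([W(.06,.15,.30),W(.06,.15,.185),W(.06,.015,.185)])"
```

```text
time: 18.62
position: [0.627, 0.1624, 0.297]
tool_rot: [2.46, 1.952, -0.012]
ft_force: [-1.4, 2.4, -1.9]
grip_width: 0.048
grip_force: 0.0
t 18.62 pos [0.627  0.1624 0.297 ] head -13.14 z [-0.0053 -0.0059 -1.    ] F [-1.4  2.4 -1.9] w 4.2 0.0 q [-1.03  0.44  1.05  1.36 -0.38  1.56 -0.25]
shift [-8.2  1.5 -3. ] rows>= 1.0
shift [  0.8   0.4 115. ] rows>= 3.0
shift [-135.    -1.1    0.9] rows>= 4.0
```

```bash
python3 -m crank '[[[-2,1,38,0,1],[0,0,38,0,1],[0,0,38,0,1],[0,0,0,0,1],[0,0,0,0,1]]]'
python3 -m crank '[[[-20,0,0,0,1],[-20,0,0,0,1],[-15,0,0,0,1],[-15,0,0,0,1],[-15,0,0,0,1],[-15,0,0,0,1],[-15,0,0,0,1],[-15,0,0,0,1]]]'
python3 -m crank '[[[-10,0,0,0,1],[0,0,-20,0,1],[0,0,-40,0,1],[0,0,-40,0,1],[0,0,-20,0,1],[0,0,0,0,1]]]'
python3 - <<'E'
from h import *
im=cam('wrist');save(im,'w6')
plan([W(0,-.043,.30)])
E
```

```text
time: 19.03
position: [0.6236, 0.152, 0.1875]
tool_rot: [-2.468, -1.941, 0.009]
ft_force: [0.5, 0.2, 0.9]
grip_width: 0.004
grip_force: 0.0
time: 19.7
position: [0.5946, 0.0251, 0.1901]
tool_rot: [-2.467, -1.943, -0.0]
ft_force: [0.3, 2.0, -0.2]
grip_width: 0.005
grip_force: 0.9
time: 20.2
position: [0.5948, 0.0138, 0.3151]
tool_rot: [2.466, 1.938, 0.008]
ft_force: [0.8, 0.1, -0.5]
grip_width: 0.001
grip_force: 0.0
t 20.25 pos [0.5937 0.0142 0.3123] head -13.67 z [ 3.8e-03 -9.0e-04 -1.0e+00] F [-0.2 -0.2 -1.2] w 0.5 0.0 q [-0.98  0.29  1.14  1.49 -0.26  1.53 -0.09]
shift [-49.4 -60.9  12.1] rows>= 2.0
```

View pics/w6.png

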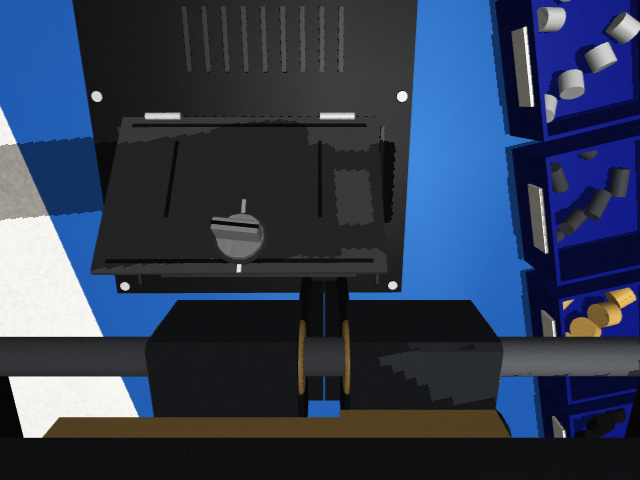

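The panel is falling shut. The fastener is at (237,235), its slot running from (212,219) to (260,227), slightly clockwise of the hinge. I'll turn the gripper above it while the panel settles.

```bash
python3 -m crank '[[[-16,-20,0,0,-0.4],[-16,-20,0,0,-0.4],[-17,-21,0,0,-0.4],[0,0,0,-0.11,-0.4],[0,0,0,-0.12,-0.4],[0,0,0,-0.12,-0.4],[0,0,0,-0.12,-0.4],[0,0,0,-0.12,-0.4],[0,0,0,-0.12,-0.4],[0,0,0,-0.12,-0.4]]]'
python3 -m crank '[[[0,0,0,-0.12,-0.4],[0,0,0,-0.12,-0.4],[0,0,0,-0.12,-0.4],[0,0,0,-0.12,-0.4],[0,0,0,-0.12,-0.4],[0,0,0,-0.12,-0.4],[0,0,0,0,-0.4],[0,0,0,0,-0.4],[0,0,0,0,-0.4],[0,0,0,0,-0.4]]]'
python3 -m crank '[[[0,0,0,0,-0.4],[0,0,0,0,-0.4],[0,0,0,0,-0.4],[0,0,0,0,-0.4],[0,0,0,0,-0.4],[0,0,0,0,-0.4],[0,0,0,0,-0.4],[0,0,0,0,-0.4],[0,0,0,0,-0.4],[0,0,0,0,-0.4]]]'
python3 - <<'E'
from h import *
plan([W(0,-.043,.16)],[76.4]);im=cam('wrist')
import pickle;pickle.dump(im,open('w7.pkl','wb'))
c=proj(im,W(0,-.043,.123));print(c)
u,v=int(c[0]),int(c[1])
x=im['pixels'][max(0,v-90):v+90,u-120:u+120]
cv2.imwrite('pics/w7.png',np.hstack([cv2.resize(im['pixels'],(400,300)),np.zeros((300,10,3),np.uint8),cv2.resize(x,(390,300))])[:,:,::-1])
print(max(0,v-90),u-120,x.shape)
E
```

```text
time: 21.08
position: [0.5209, -0.0178, 0.3083]
tool_rot: [-1.467, -2.776, 0.004]
ft_force: [0.1, -0.0, -0.9]
grip_width: 0.656
grip_force: 0.0
time: 21.92
position: [0.5217, -0.0171, 0.3096]
tool_rot: [-0.407, -3.114, 0.001]
ft_force: [0.2, 0.0, -0.2]
grip_width: 0.697
grip_force: 0.0
time: 22.75
position: [0.522, -0.0169, 0.3101]
tool_rot: [0.404, 3.115, 0.0]
ft_force: [0.3, 0.2, 0.6]
grip_width: 0.699
grip_force: 0.0
t 22.75 pos [ 0.522  -0.0169  0.3101] head 75.23 z [ 1.e-04  1.e-04 -1.e+00] F [0.3 0.2 0.6] w 60.8 0.0 q [-1.2  -0.03  1.18  1.65  0.02  1.5   1.29]
turn to 76.4 rad -0.02
shift [ -1.5  -2.2 150.1] rows>= 4.0
[321.4172339 202.3516798]
112 201 (180, 240, 3)
```

View pics/w7.png

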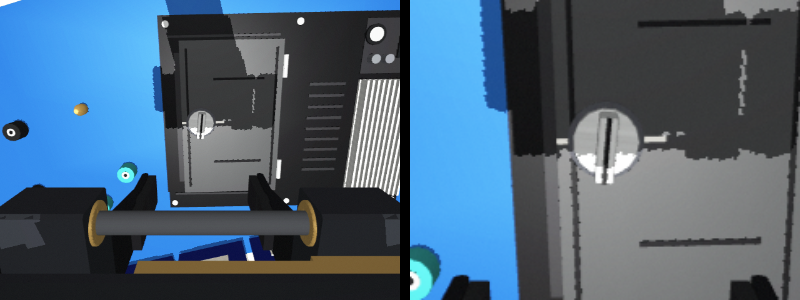

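The panel is down. In the left frame the fastener head is at (201,124). In the enlarged crop the slot runs from (609,118) to (604,168), and the white marks are at (562,141) and (655,139).

```bash
python3 - <<'E'
from h import *
import pickle;im=pickle.load(open('w7.pkl','rb'))
g=im['pixels'].astype(int).max(2)
m=np.zeros(g.shape,np.uint8);m[180:218,312:334]=g[180:218,312:334]<70
k,l,st,ce=cv2.connectedComponentsWithStats(m);print(st[1:],ce[1:])
i=1+np.argmax(st[1:,4]);v,u=np.where(l==i)
P=np.array([onz(im,a,b,.125)[:2] for a,b in zip(u,v)]);c=P.mean(0);w=np.linalg.svd(P-c)[2][0]
M=lambda p:np.round([(p-o)@ex,(p-o)@ey],4)
d=np.array([w@ex,w@ey]);d*=np.sign(d[0]);al=-np.arctan2(d[1],d[0]);print('slot centre mod',M(c),'fastener angle',al, 'len',np.ptp((P-c)@w))
for q in((294.5,196.6),(351.8,195.4)): print('mark',M(onz(im,*q,.097)[:2]))
plan([W(0,-.043,.17),W(0,-.043,.105)],[76.4-np.degrees(al)])
E
```

```text
[[320 183   5  30  73]] [[322.17808219 197.42465753]]
slot centre mod [-0.0046 -0.0423] fastener angle 0.10524906041593275 len 0.024618983774999815
mark [ 0.0004 -0.0672]
mark [ 0.0003 -0.016 ]
t 22.8 pos [ 0.522  -0.0169  0.3101] head 75.23 z [ 1.e-04  0.e+00 -1.e+00] F [-0.7  0.4 -0.3] w 60.8 0.0 q [-1.2  -0.03  1.18  1.65  0.02  1.5   1.29]
turn to 70.36967304044964 rad 0.085
shift [ -1.5  -2.2 140.1] rows>= 4.0
shift [ 0. -0. 65.] rows>= 2.0
```

```bash
python3 -m crank '[[[-1.5,-2,0,0,-0.4],[0,0,40,0.085,-0.4],[0,0,40,0,-0.4],[0,0,40,0,-0.4],[0,0,30,0,-0.4],[0,0,20,0,-0.4],[0,0,0,0,-0.4],[0,0,0,0,-0.4],[0,0,0,0,-0.4]]]' 30
python3 -c "
from h import *
plan([W(0,-.0425,.1095)],[70.4])"
```

```text
time: 23.55
position: [0.5241, -0.0195, 0.1416]
tool_rot: [0.536, 3.093, 0.0]
ft_force: [-0.1, 0.0, 0.7]
grip_width: 0.699
grip_force: 0.0
t 23.55 pos [ 0.5241 -0.0195  0.1416] head 70.34 z [ 2.2e-03 -1.0e-04 -1.0e+00] F [-0.1  0.   0.7] w 60.8 0.0 q [-1.06  0.2   1.16  1.9  -0.2   1.17  1.4 ]
turn to 70.4 rad -0.001
shift [ 1.3  0.2 32.1] rows>= 1.0
```

```bash
python3 -m crank '[[[1,0,18,0,-0.4],[0,0,9,0,-0.4],[0,0,0,0,-0.4],[0,0,0,0,-0.4],[0,0,4,0,-0.4],[0,0,0,0,-0.4],[0,0,0,0,-0.4]]]' 30
python3 -c "
from h import *
plan([W(0,-.0425,.1095)],[70.4])"
```

```text
time: 24.13
position: [0.5223, -0.0188, 0.1095]
tool_rot: [0.536, 3.095, 0.001]
ft_force: [-0.7, -0.5, -0.2]
grip_width: 0.701
grip_force: 0.0
t 24.13 pos [ 0.5223 -0.0188  0.1095] head 70.36 z [ 6.e-04  3.e-04 -1.e+00] F [-0.7 -0.5 -0.2] w 61.0 0.0 q [-1.02  0.25  1.13  1.93 -0.25  1.11  1.44]
turn to 70.4 rad -0.001
shift [-0.7  0.2 -0. ] rows>= 1.0
```

```bash
python3 -m crank '[[[-0.7,0,0,0,0.9],[0,0,0,0,0.9],[0,0,0,0,0.9],[0,0,0,0,0.9],[0,0,0,0,0.9],[0,0,0,0,0.9],[0,0,0,0,0.9],[0,0,0,0,0.9],[0,0,0,0,0.9],[0,0,0,0,0.9]]]' 30
python3 -c "
from h import *
plan([])"
```

```text
time: 24.97
position: [0.5227, -0.019, 0.109]
tool_rot: [0.536, 3.095, 0.0]
ft_force: [0.7, 0.6, -0.7]
grip_width: 0.112
grip_force: 30.0
t 24.97 pos [ 0.5227 -0.019   0.109 ] head 70.36 z [ 1.e-04  0.e+00 -1.e+00] F [ 0.7  0.6 -0.7] w 9.8 30.0 q [-1.02  0.25  1.13  1.93 -0.25  1.11  1.45]
```

```bash
python3 -m crank '[[[0,0,0,0.1,0.9],[0,0,0,0.12,0.9],[0,0,0,0.12,0.9],[0,0,0,0.12,0.9],[0,0,0,0.12,0.9],[0,0,0,0.12,0.9],[0,0,0,0.12,0.9]]]' 30
python3 -m crank '[[[0,0,0,0.12,0.9],[0,0,0,0.12,0.9],[0,0,0,0.12,0.9],[0,0,0,0.12,0.9],[0,0,0,0.12,0.9],[0,0,0,0.046,0.9],[0,0,0,0,0.9],[0,0,0,0,0.9],[0,0,0,0,0.9]]]' 30
python3 -c "
from h import *
print(ctrl.get_state()['torque']);plan([],[-13.6])"
```

```text
time: 25.55
position: [0.5229, -0.0189, 0.109]
tool_rot: [1.732, 2.62, 0.0]
ft_force: [0.5, 0.0, -1.3]
grip_width: 0.106
grip_force: 29.9
time: 26.3
position: [0.5231, -0.0189, 0.109]
tool_rot: [2.467, 1.943, 0.001]
ft_force: [3.1, 0.1, -3.1]
grip_width: 0.111
grip_force: 30.0
[-0.21374524 -0.51578446  0.01196351]
t 26.3 pos [ 0.5231 -0.0189  0.109 ] head -13.55 z [ 1.e-03 -1.e-04 -1.e+00] F [ 3.1  0.1 -3.1] w 9.7 30.0 q [-1.08  0.29  1.22  1.93 -0.31  1.12  0.03]
turn to -13.6 rad 0.001
```

```bash
python3 -m crank '[[[0,0,0,0,0.2],[0,0,0,0,0.2],[0,0,0,0,0.2],[0,0,0,0,0.2],[0,0,-10,0,0.2],[0,0,-15,0,0.2],[0,0,0,0,0.2]]]' 20
python3 -c "
from h import *
plan([W(0.05,-.056,.14),W(.05,-.056,.10)])"
```

```text
time: 26.88
position: [0.5242, -0.0195, 0.1361]
tool_rot: [2.469, 1.941, 0.005]
ft_force: [0.5, -0.4, -0.7]
grip_width: 0.393
grip_force: 0.0
t 26.88 pos [ 0.5242 -0.0195  0.1361] head -13.65 z [ 0.0034  0.001  -1.    ] F [ 0.5 -0.4 -0.7] w 34.2 0.0 q [-1.1   0.23  1.22  1.91 -0.24  1.16 -0.03]
shift [-13.1  48.8  -3.8] rows>= 2.0
shift [-0.1 -0.1 40. ] rows>= 1.0
```

```bash
python3 -m crank '[[[0,0,-12,0,0.2],[-6,25,0,0,1],[-7,24,0,0,1],[0,0,0,0,1],[0,0,0,0,1],[0,0,0,0,1],[0,0,0,0,1],[0,0,0,0,1]]]' 20
python3 - <<'E'
from h import *
plan([W(.05,-.056,.10)]);im=cam('wrist')
import pickle;pickle.dump(im,open('w8.pkl','wb'))
c=proj(im,W(0,-.0425,.125));print(c)
u,v=[int(t) for t in c];u=max(u,110);v=max(v,90)
cv2.imwrite('pics/w8.png',cv2.resize(im['pixels'][v-90:v+90,u-110:u+110],(660,540))[:,:,::-1]);print(u-110,v-90)
E
```

```text
time: 27.55
position: [0.5665, -0.0424, 0.1458]
tool_rot: [-2.468, -1.942, -0.0]
ft_force: [0.5, -0.0, 0.7]
grip_width: 0.021
grip_force: 0.0
t 27.55 pos [ 0.5665 -0.0424  0.1458] head -13.58 z [-6.0e-04  1.1e-03 -1.0e+00] F [ 0.5 -0.   0.7] w 1.8 0.0 q [-0.92  0.36  1.14  1.79 -0.35  1.22  0.09]
shift [-0.9  2.2 45.8] rows>= 2.0
[218.1364465  255.48035208]
108 165
```

View pics/w8.png

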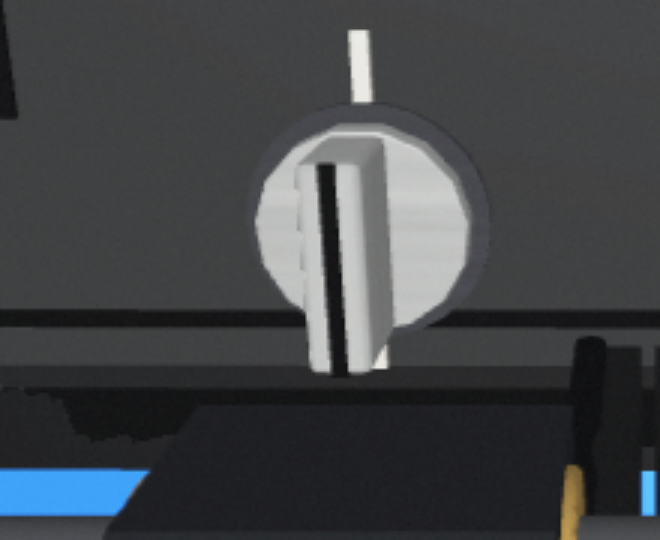

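The slot runs from (325,165) to (340,375) and appears parallel to the marks at (360,65) and (380,357), apart from parallax. Checking the angle numerically.

```bash
python3 - <<'E'
from h import *
import pickle;im=pickle.load(open('w8.pkl','rb'))
f=lambda u,v,z:onz(im,u/3+108,v/3+165,z)[:2]
for n,a,b,z in(('slot',(325,165),(340,375),.125),('marks',(361,65),(381,357),.0975)):
    p,q=f(*a,z),f(*b,z);d=p-q;print(n,[((t-o)@ex).round(4) for t in(p,q)],[((t-o)@ey).round(4) for t in(p,q)],'deg off module y',np.degrees(np.arctan2(d@ex,d@ey)).round(2))
plan([W(.05,-.056,.10)])
E
```

```text
slot [np.float64(0.0004), np.float64(0.0003)] [np.float64(-0.0258), np.float64(-0.0596)] deg off module y 0.21
marks [np.float64(0.0004), np.float64(0.0006)] [np.float64(-0.0163), np.float64(-0.0689)] deg off module y -0.19
t 27.6 pos [ 0.5667 -0.0423  0.146 ] head -13.57 z [-3.0e-04  1.1e-03 -1.0e+00] F [0.2 0.1 0.8] w 1.2 0.0 q [-0.92  0.36  1.14  1.79 -0.35  1.22  0.09]
shift [-1.   2.1 46. ] rows>= 2.0
```

Aligned to within 0.5°. Now pressing the panel down near its free edge.

```bash
python3 -m crank '[[[-1,2,20,0,1],[0,0,18,0,1],[0,0,0,0,1],[0,0,0,0,1],[0,0,4,0,1],[0,0,0,0,1],[0,0,2,0,1],[0,0,0,0,1],[0,0,0,0,1]]]'
python3 -m crank '[[[0,0,3,0,1],[0,0,0,0,1],[0,0,0,0,1],[0,0,0,0,1]]]'
python3 -m crank '[[[0,0,3,0,1],[0,0,0,0,1],[0,0,0,0,1],[0,0,0,0,1]]]'
```

```text
time: 28.35
position: [0.5692, -0.0446, 0.1024]
tool_rot: [2.469, 1.942, 0.001]
ft_force: [-0.4, 0.3, 0.1]
grip_width: 0.003
grip_force: 0.0
time: 28.68
position: [0.569, -0.0447, 0.0991]
tool_rot: [2.469, 1.942, 0.0]
ft_force: [0.0, 0.1, -0.4]
grip_width: 0.002
grip_force: 0.0
time: 29.02
position: [0.5693, -0.0449, 0.0964]
tool_rot: [2.469, 1.942, 0.001]
ft_force: [0.8, 0.3, 3.4]
grip_width: 0.005
grip_force: 1.6
```

```bash
python3 -m crank '[[[0,0,1.5,0,1],[0,0,0,0,1],[0,0,0,0,1],[0,0,0,0,1]]]'
python3 -m crank '[[[0,0,1.5,0,1],[0,0,0,0,1],[0,0,0,0,1],[0,0,0,0,1]]]'
```

```text
time: 29.35
position: [0.5693, -0.0449, 0.0954]
tool_rot: [2.47, 1.942, 0.001]
ft_force: [-1.6, -0.2, 8.0]
grip_width: 0.001
grip_force: 4.2
time: 29.68
position: [0.5693, -0.045, 0.0953]
tool_rot: [-2.469, -1.941, -0.002]
ft_force: [-6.1, 0.1, 18.9]
grip_width: 0.006
grip_force: 9.4
```

```bash
python3 -m crank '[[[0,0,0,0,1],[0,0,0,0,1],[0,0,0,0,1],[0,0,0,0,1],[0,0,0,0,1],[0,0,0,0,1]]]'
python3 -c "
from bench import job
print(job.close_job())"
```

```text
time: 30.18
position: [0.5693, -0.0449, 0.0953]
tool_rot: [-2.469, -1.941, -0.002]
ft_force: [-6.2, 1.0, 18.2]
grip_width: 0.007
grip_force: 9.3
the job is handed in; nothing more can be done
None
```

I handed the job in at 30.2 s: four feet are in the compartment, the panel is shut, the fastener slot is within 0.5° of its marks, and the gripper is still pressing the panel flush with about 18 N.

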